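# Make up a left-hand and a right-hand bracket kit

### The job

Make up the two kits from the stock on the bench, one thing to each bay, in whichever bay of its tray you like: the two-bay tray gets the left-hand bracket (a J seen from above, foot end towards you) and the small dark capped bottle; the three-bay tray gets the right-hand bracket (an L), the clamp knob and the petri dish. Everything ends flat on the floor of its bay, the way up it was found, brackets lengthwise in the bay (either way round); nothing rests on a tray wall.

Things in the scene. Friction and masses are not known exactly. Their poses are not given: they have to be found in the camera images.
- bracket_left_mid (a point): left-hand aluminium bracket, 120 g: upright web 80 long, 10 thick, top at 48 mm, on a base strip 80x26x5 mm; at one end a flat foot, 32 wide, 5 thick, reaches 46 mm sideways from the web's middle. Seen from above, foot end nearest you, it is a letter J (foot to the left). Point: mid-web, 30 mm above underside; x along the web away from the foot end (foot at x -40 to -8 mm, on the +y side), z up.
- bracket_right_mid (a point): right-hand aluminium bracket, 120 g: upright web 80 long, 10 thick, top at 48 mm, on a base strip 80x26x5 mm; at one end a flat foot, 32 wide, 5 thick, reaches 46 mm sideways from the web's middle. Seen from above, foot end nearest you, it is a letter L (foot to the right). Point: mid-web, 30 mm above underside; x along the web away from the foot end (foot at x -40 to -8 mm, on the -y side), z up.
- bottle_mid (a point): small dark reagent bottle with a black screw cap, standing: body 36 mm in diameter up to 50 mm, cap 29 mm in diameter, 66 mm high in all. The point is on its axis, 33 mm above its underside; z up. Loose, about 55 g.
- clamp_knob_mid (a point): clamp knob: black lobed knob 45 mm across and 24 mm high lying on its face, with a 10 mm steel stud pointing up from its middle, 46 mm high in all. The point is on its axis, 14 mm above its underside; z up. Loose, about 60 g.
- dish_mid (a point): closed clear petri dish (lid fixed on), 59 mm in diameter, 15 mm high, lying flat. The point is at its centre, 7.5 mm above its underside; z up. Loose, 22 g.
- tray_two: two-bay kit tray, grey plastic, fixed: 108 mm (x) by 168 mm (y); walls and dividers 4 mm thick, their top 9 mm above the bench; floor 3 mm above the bench. Origin: centre of its underside, on the bench; z up. Bays are 100 mm long in x, centred on x = 0: each 78 mm wide in y, centred at y = +41 and -41 mm.
- tray_three: three-bay kit tray, grey plastic, fixed: 108 mm (x) by 250 mm (y); walls and dividers 4 mm thick, their top 9 mm above the bench; floor 3 mm above the bench. Origin: centre of its underside, on the bench; z up. Bays are 100 mm long in x, centred on x = 0: each 78 mm wide in y, centred at y = +82, 0 and -82 mm.
Mind the look-alikes: they are no part of the job. What is shaped like the part that bears bottle_mid but red is not meant.

How it is judged:
At the end, for the whole second after the job is handed in: One thing per bay, flat on the bay floor (3 mm, 0.08 rad), at rest: left bracket and bottle in the two-bay tray; right bracket, knob and dish in the three-bay tray. Off bay centre at most, x by y: brackets 17x32, bottle 35x22, knob 32x20, dish 25x12 mm ((((x of bracket_left_mid in the frame of tray_two between -0.017 and 0.017 m and y of bracket_left_mid in the frame of tray_two between 0.009 and 0.073 m and z of bracket_left_mid in the frame of tray_two between 0.03 and 0.036 m and angle between bracket_left_mid's own z axis and vertical below 0.08 rad) and (x of bottle_mid in the frame of tray_two between -0.035 and 0.035 m and y of bottle_mid in the frame of tray_two between -0.063 and -0.019 m and z of bottle_mid in the frame of tray_two between 0.033 and 0.039 m and angle between bottle_mid's own z axis and vertical below 0.08 rad)) or ((x of bracket_left_mid in the frame of tray_two between -0.017 and 0.017 m and y of bracket_left_mid in the frame of tray_two between -0.073 and -0.009 m and z of bracket_left_mid in the frame of tray_two between 0.03 and 0.036 m and angle between bracket_left_mid's own z axis and vertical below 0.08 rad) and (x of bottle_mid in the frame of tray_two between -0.035 and 0.035 m and y of bottle_mid in the frame of tray_two between 0.019 and 0.063 m and z of bottle_mid in the frame of tray_two between 0.033 and 0.039 m and angle between bottle_mid's own z axis and vertical below 0.08 rad))) and (((x of bracket_right_mid in the frame of tray_three between -0.017 and 0.017 m and y of bracket_right_mid in the frame of tray_three between 0.05 and 0.114 m and z of bracket_right_mid in the frame of tray_three between 0.03 and 0.036 m and angle between bracket_right_mid's own z axis and vertical below 0.08 rad) and (x of clamp_knob_mid in the frame of tray_three between -0.032 and 0.032 m and y of clamp_knob_mid in the frame of tray_three between -0.02 and 0.02 m and z of clamp_knob_mid in the frame of tray_three between 0.014 and 0.02 m and angle between clamp_knob_mid's own z axis and vertical below 0.08 rad) and (x of dish_mid in the frame of tray_three between -0.025 and 0.025 m and y of dish_mid in the frame of tray_three between -0.094 and -0.07 m and z of dish_mid in the frame of tray_three between 0.0075 and 0.0135 m and angle between dish_mid's own z axis and vertical below 0.08 rad)) or ((x of bracket_right_mid in the frame of tray_three between -0.017 and 0.017 m and y of bracket_right_mid in the frame of tray_three between 0.05 and 0.114 m and z of bracket_right_mid in the frame of tray_three between 0.03 and 0.036 m and angle between bracket_right_mid's own z axis and vertical below 0.08 rad) and (x of clamp_knob_mid in the frame of tray_three between -0.032 and 0.032 m and y of clamp_knob_mid in the frame of tray_three between -0.102 and -0.062 m and z of clamp_knob_mid in the frame of tray_three between 0.014 and 0.02 m and angle between clamp_knob_mid's own z axis and vertical below 0.08 rad) and (x of dish_mid in the frame of tray_three between -0.025 and 0.025 m and y of dish_mid in the frame of tray_three between -0.012 and 0.012 m and z of dish_mid in the frame of tray_three between 0.0075 and 0.0135 m and angle between dish_mid's own z axis and vertical below 0.08 rad)) or ((x of bracket_right_mid in the frame of tray_three between -0.017 and 0.017 m and y of bracket_right_mid in the frame of tray_three between -0.032 and 0.032 m and z of bracket_right_mid in the frame of tray_three between 0.03 and 0.036 m and angle between bracket_right_mid's own z axis and vertical below 0.08 rad) and (x of clamp_knob_mid in the frame of tray_three between -0.032 and 0.032 m and y of clamp_knob_mid in the frame of tray_three between 0.062 and 0.102 m and z of clamp_knob_mid in the frame of tray_three between 0.014 and 0.02 m and angle between clamp_knob_mid's own z axis and vertical below 0.08 rad) and (x of dish_mid in the frame of tray_three between -0.025 and 0.025 m and y of dish_mid in the frame of tray_three between -0.094 and -0.07 m and z of dish_mid in the frame of tray_three between 0.0075 and 0.0135 m and angle between dish_mid's own z axis and vertical below 0.08 rad)) or ((x of bracket_right_mid in the frame of tray_three between -0.017 and 0.017 m and y of bracket_right_mid in the frame of tray_three between -0.032 and 0.032 m and z of bracket_right_mid in the frame of tray_three between 0.03 and 0.036 m and angle between bracket_right_mid's own z axis and vertical below 0.08 rad) and (x of clamp_knob_mid in the frame of tray_three between -0.032 and 0.032 m and y of clamp_knob_mid in the frame of tray_three between -0.102 and -0.062 m and z of clamp_knob_mid in the frame of tray_three between 0.014 and 0.02 m and angle between clamp_knob_mid's own z axis and vertical below 0.08 rad) and (x of dish_mid in the frame of tray_three between -0.025 and 0.025 m and y of dish_mid in the frame of tray_three between 0.07 and 0.094 m and z of dish_mid in the frame of tray_three between 0.0075 and 0.0135 m and angle between dish_mid's own z axis and vertical below 0.08 rad)) or ((x of bracket_right_mid in the frame of tray_three between -0.017 and 0.017 m and y of bracket_right_mid in the frame of tray_three between -0.114 and -0.05 m and z of bracket_right_mid in the frame of tray_three between 0.03 and 0.036 m and angle between bracket_right_mid's own z axis and vertical below 0.08 rad) and (x of clamp_knob_mid in the frame of tray_three between -0.032 and 0.032 m and y of clamp_knob_mid in the frame of tray_three between 0.062 and 0.102 m and z of clamp_knob_mid in the frame of tray_three between 0.014 and 0.02 m and angle between clamp_knob_mid's own z axis and vertical below 0.08 rad) and (x of dish_mid in the frame of tray_three between -0.025 and 0.025 m and y of dish_mid in the frame of tray_three between -0.012 and 0.012 m and z of dish_mid in the frame of tray_three between 0.0075 and 0.0135 m and angle between dish_mid's own z axis and vertical below 0.08 rad)) or ((x of bracket_right_mid in the frame of tray_three between -0.017 and 0.017 m and y of bracket_right_mid in the frame of tray_three between -0.114 and -0.05 m and z of bracket_right_mid in the frame of tray_three between 0.03 and 0.036 m and angle between bracket_right_mid's own z axis and vertical below 0.08 rad) and (x of clamp_knob_mid in the frame of tray_three between -0.032 and 0.032 m and y of clamp_knob_mid in the frame of tray_three between -0.02 and 0.02 m and z of clamp_knob_mid in the frame of tray_three between 0.014 and 0.02 m and angle between clamp_knob_mid's own z axis and vertical below 0.08 rad) and (x of dish_mid in the frame of tray_three between -0.025 and 0.025 m and y of dish_mid in the frame of tray_three between 0.07 and 0.094 m and z of dish_mid in the frame of tray_three between 0.0075 and 0.0135 m and angle between dish_mid's own z axis and vertical below 0.08 rad))) and linear speed of each of bracket_left, bracket_right, bottle, dish, clamp_knob below 0.01 m/s); the robot touches nothing.
It also fails if it takes over 125 s, if anything falls off the work surface, if the arm or the gripper's body presses on something with over 40 N, if the wrist force passes 120 N, or if a joint passes its speed limit or range.

### The arm

A 7-joint arm with a two-finger parallel gripper is mounted at the origin on a cart in front of the work surface, level with it; the furniture and walls round the work are solid. World frame = base frame: x ahead of the robot, y to its left, z up, the work surface at z = 0. Lengths are in m, angles in rad, forces in N, time in s.
With the tool pointing down it reaches from about 0.4 to 0.85 m from the base axis. Payload 10.4 kg.
Tool frame: the origin (TCP) lies at the very end of the fingers, on their centre line; the grasp point (between the pads) lies 19 mm behind it; x points along the fingers, y is the direction in which the jaws open and shut, and the axes are right-handed (so a half turn about x gives the same grasp; the last joint's range is limited). The gripper opens to 85 mm and grips with 20 to 120 N. Pads are 22 mm wide; open, the fingers measure 114 mm over their backs; the gripper's body (76 mm by 85 mm) begins 54 mm behind the grasp point. The pads swing forward as they close: fully open they stand 13 mm farther back than shut.
Start: joints at [1.286, 0.332, -0.065, 1.46, 0.022, 1.35, -0.088], TCP at [0.162, -0.604, 0.231] pointing down, gripper open.
Joint ranges: [-2.6, 2.6], [-0.5, 2.12], [-1.47, 1.34], [0.16, 2.42], [-1.27, 4.41], [0.06, 2.06], [-2.6, 2.6]. Speed limits (rad/s): [2.22, 2.22, 2.79, 2.79, 3.14, 3.14, 3.14].

### API

Orientations are given as a unit quaternion [x, y, z, w].
In Python, from workcell import monitor, camera, ticket, regions_of gives the robot as it stands.
- The arm moves only by the tool step_arm, never from a script. Its argument "increments" is a list of rows, each a list of 5 numbers: the finger opening in m, from 0 to 0.0854, then the shift along the world's x, y, z in m, then the turn about the world's z in rad. A call has 1 to 12 rows; each row shifts and turns the commanded pose from where the row before left it; what a row does not reach is not made up. A row lasts 1/12 s, in which the tool goes at most 41.7 mm and 7.16 degrees, less where a joint would pass 70% of its speed; a pose out of reach is approached as far as the arm can. A call with a gripper value outside its range is refused whole. The fingers move at their own pace and stop on an object; "force" is the grip in N (left out, the last holds). Time passes only in rows, so rows that do not move let the fingers close. It gives the time, the measured TCP pose, the force and the opening at its end, in the units of the state.
- monitor.get_obs(): the state, without advancing time (a new reading comes with each control period).
- camera(name): name is "side" or "top" or "wrist"; returns a dict with "color" (480x640x3 uint8, red, green, blue), "range_z" (480x640 float32, m along the optical axis (not along the pixel's ray), 0 where there is no reading), "fx", "fy", "cx", "cy" (pixels), "k1" (the pictures are not rectified: a ray, as slopes to the right and down, at radius r is drawn at 1 + k1 r^2 times it, then the intrinsics apply), "cam_to_world" (4x4, takes a point from camera to world coordinates). Camera axes: x right, y up, looking along -z (the intrinsics and any distortion apply to the point x, -y, -z); pixel columns grow to the right and rows downward; lengths in m; the calibration is good to about 2 mm. A picture is of the moment at which its call begins.
- ticket.hand_in(): hands the job in, once; it reports no verdict.
Trained networks look in a picture, given as the dict that the camera call returned (one of the last four; its "shot" number tells which), for a name from the list of things; names that differ only in an ending like _2 or _b are one class to them, and where a whole thing is asked for, a point or a joint stands for the part that bears it (a point fixed in the world has none). Each returns a list of dicts, best first, with "p" (0 to 1); they miss things now and then, are a little off and sometimes report something else, mostly with a low value. They report only what shows in the picture. A call takes as long as a camera call. They do not tell look-alikes from the thing itself.
- regions_of(picture, query): "region" (480x640 bool, what is visible of it) and "centre" ([row, column] in pixels, amid what is visible of it).
The state is a dict: "clock": time; "joint_pos": joint angles; "joint_velocities": joint speeds; "tau": joint torques, N m; "position": TCP position; "ee_rot": TCP orientation; "ft_force": force on the tool from outside, world axes, zero at the start; "torque": the same for the moment, N m; "grip_width": opening from 0.0 (shut) to 1.0 (fully open).
Only numpy, scipy, OpenCV 4.12 (cv2) and the standard library are available. Lean on these libraries where they do the work, as an engineer would, in place of code of your own. Each camera call takes 0.05 s, during which the arm holds its last target. There are 200 camera calls.

## Working session

There is one attempt and no reset: what is moved stays moved. The work goes in short steps, Python scripts to look and compute and a tool call to move; the robot and the scene stay as the last step left them, time stands still between calls to the robot, and variables do not carry over. Pictures are saved under pics/ and viewed, about 12 in all and at most 16, crops included, and the job is handed in when it is done.

Besides the shell and the picture viewer there is one more tool, called after "Request:" by a JSON object that holds its "fn" and its "kwargs", one argument or row to a line. step_arm: Moves the arm, as the interface text tells. Its arguments: {"type":"object","properties":{"increments":{"type":"array"},"force":{"type":"number"}},"required":["increments"]}

```bash
mkdir -p pics
cat > h.py <<'E'
import numpy as np, cv2
from workcell import monitor, camera, ticket, regions_of
def K(c): return np.array([[c["fx"],0,c["cx"]],[0,c["fy"],c["cy"]],[0,0,1.]])
def cloud(c):
    v,u=np.mgrid[0:480,0:640]
    p=np.stack([u,v],-1).reshape(-1,1,2).astype(np.float64)
    s=cv2.undistortPoints(p,K(c),np.array([c["k1"],0,0,0.])).reshape(480,640,2)
    z=c["range_z"]; P=np.stack([s[...,0]*z,-s[...,1]*z,-z],-1)
    T=np.array(c["cam_to_world"]); W=P@T[:3,:3].T+T[:3,3]; W[z==0]=np.nan
    return W
def save(c,n): cv2.imwrite("pics/"+n+".png",cv2.cvtColor(c["color"],cv2.COLOR_RGB2BGR))
NAMES=["bracket_left_mid","bracket_right_mid","bottle_mid","clamp_knob_mid","dish_mid","tray_two","tray_three"]
E
python3 - <<'E'
from h import *
print(monitor.get_obs()["position"],monitor.get_obs()["ee_rot"])
for n in ["top","side"]:
    c=camera(n); save(c,n+"0"); W=cloud(c)
    print(n,np.round(c["cam_to_world"],3).tolist(),c["fx"],c["k1"])
    for q in NAMES:
        for r in regions_of(c,q):
            if r["p"]<.2: continue
            m=r["region"]; w=W[m]; w=w[~np.isnan(w[:,0])]
            print(q,round(r["p"],2),np.round(r["centre"]),m.sum(),np.round(np.percentile(w,[2,50,98],axis=0),3).tolist() if len(w) else "", c["color"][m].mean(0).round())
E
```

```text
[ 0.16167245 -0.60334974  0.23051901] [-0.70096677 -0.09280548  0.70114377 -0.09181584]
top [[0.006, 0.996, -0.09, 0.439], [-1.0, 0.006, 0.003, 0.009], [0.003, 0.09, 0.996, 1.228], [0.0, 0.0, 0.0, 1.0]] 452.24974884001216 -0.048296921350961454
bracket_left_mid 0.71 [233. 441.] 535 [[0.532, -0.352, -0.001], [0.559, -0.326, 0.01], [0.609, -0.29, 0.051]] [77. 78. 77.]
bracket_right_mid 0.85 [224. 401.] 495 [[0.537, -0.263, -0.002], [0.578, -0.225, 0.007], [0.619, -0.193, 0.051]] [104. 105. 105.]
bottle_mid 0.62 [241. 251.] 186 [[0.518, 0.156, 0.001], [0.532, 0.169, 0.062], [0.553, 0.188, 0.071]] [109.  32.  29.]
bottle_mid 0.58 [217. 232.] 185 [[0.576, 0.214, 0.011], [0.591, 0.227, 0.062], [0.608, 0.244, 0.069]] [18. 17. 17.]
bottle_mid 0.47 [190. 238.] 204 [[0.654, 0.208, -0.0], [0.666, 0.222, 0.056], [0.684, 0.241, 0.07]] [100.  28.  26.]
clamp_knob_mid 0.68 [220. 277.] 183 [[0.574, 0.091, 0.018], [0.59, 0.108, 0.025], [0.609, 0.129, 0.046]] [32. 32. 32.]
dish_mid 0.6 [225. 319.] 396 [[0.554, -0.034, 0.002], [0.581, -0.007, 0.015], [0.608, 0.02, 0.021]] [151. 154. 149.]
tray_two 0.62 
[... 766 characters left out ...]
mid 0.97 [301. 326.] 786 [[0.519, 0.165, 0.003], [0.537, 0.186, 0.039], [0.553, 0.193, 0.068]] [137.  39.  34.]
bottle_mid 0.69 [314. 290.] 763 [[0.578, 0.227, 0.009], [0.594, 0.244, 0.041], [0.61, 0.25, 0.068]] [62. 62. 60.]
clamp_knob_mid 0.6 [285. 293.] 383 [[0.573, 0.097, 0.007], [0.591, 0.119, 0.025], [0.612, 0.13, 0.048]] [65. 64. 62.]
dish_mid 0.7 [265. 301.] 450 [[0.555, -0.031, 0.003], [0.581, 0.007, 0.017], [0.607, 0.024, 0.019]] [188. 189. 179.]
tray_two 0.89 [240. 371.] 1579 [[0.363, -0.218, 0.004], [0.418, -0.129, 0.006], [0.475, -0.048, 0.012]] [124. 124. 120.]
tray_three 0.8 [309. 388.] 4719 [[0.371, 0.031, 0.003], [0.422, 0.176, 0.005], [0.475, 0.278, 0.011]] [125. 126. 122.]
```

Run:
```python
from h import *
im=cv2.imread("pics/top0.png"); cv2.imwrite("pics/top0c.png",cv2.resize(im[150:350,200:460],(780,600),interpolation=cv2.INTER_CUBIC))
from scipy.spatial.transform import Rotation as R
print(R.from_quat(monitor.get_obs()["ee_rot"]).as_matrix().round(3))
c=camera("top"); W=cloud(c)
# top edges of webs: points with z>40mm
for n,(x0,x1,y0,y1) in dict(L=(.5,.65,-.38,-.28),R=(.5,.65,-.275,-.17)).items():
    b=(W[...,0]>x0)&(W[...,0]<x1)&(W[...,1]>y0)&(W[...,1]<y1)
    for lo,hi in((.04,.06),(.002,.012)):
        w=W[b&(W[...,2]>lo)&(W[...,2]<hi)]
        (cx,cy),wh,a=cv2.minAreaRect((w[:,:2]*1000).astype(np.float32)); print(n,lo,len(w),cx,cy,wh,a,np.median(w[:,2]), (cv2.fitLine((w[:,:2]).astype(np.float32),2,0,.01,.01).ravel()[:2]))
for q in["tray_two","tray_three"]:
    m=regions_of(c,q)[0]["region"]; w=W[m]; w=w[~np.isnan(w[:,0])]
    print(q,cv2.minAreaRect((w[:,:2]*1000).astype(np.float32)))
```

```text
[[ 0.     0.259 -0.966]
 [-0.    -0.966 -0.259]
 [-1.     0.    -0.   ]]
L 0.04 140 571.601318359375 -332.8275451660156 (79.42626953125, 12.198296546936035) 5.730010032653809 0.047871620481232724 [0.9950711 0.099164 ]
L 0.002 657 575.2142333984375 -329.7553405761719 (146.25897216796875, 99.74469757080078) 0.13860450685024261 0.003805849675792894 [ 0.9999603  -0.00891319]
R 0.04 123 588.04248046875 -225.41954040527344 (10.573962211608887, 80.54725646972656) 38.733646392822266 0.04887660311689057 [ 0.62788457 -0.7783065 ]
R 0.002 780 575.7787475585938 -222.72027587890625 (148.42605590820312, 104.5019760131836) 0.17231158912181854 0.003985849375246708 [0.9982047  0.05989472]
tray_two ((418.42388916015625, -135.70603942871094), (109.02073669433594, 169.32882690429688), 6.587841987609863)
tray_three ((420.20703125, 154.43276977539062), (253.39964294433594, 107.92758178710938), 87.62870025634766)
```

View pics/top0c.png

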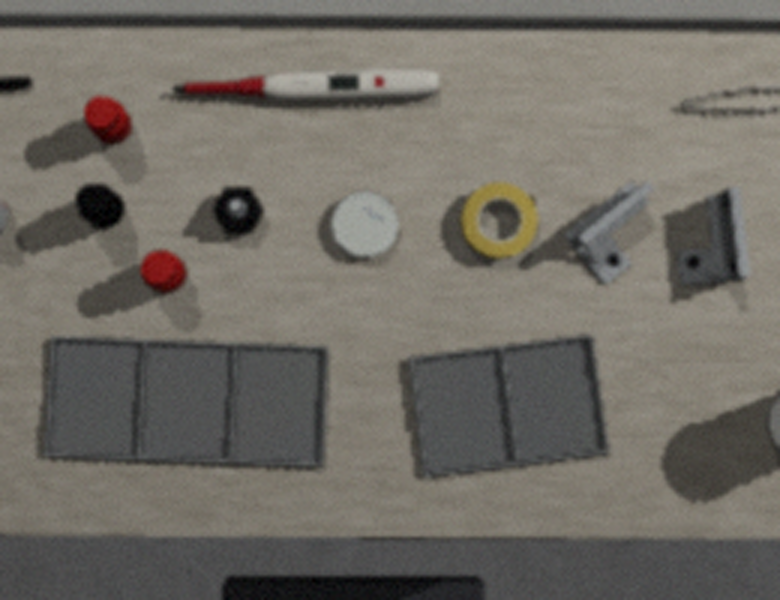

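View pics/side0.png

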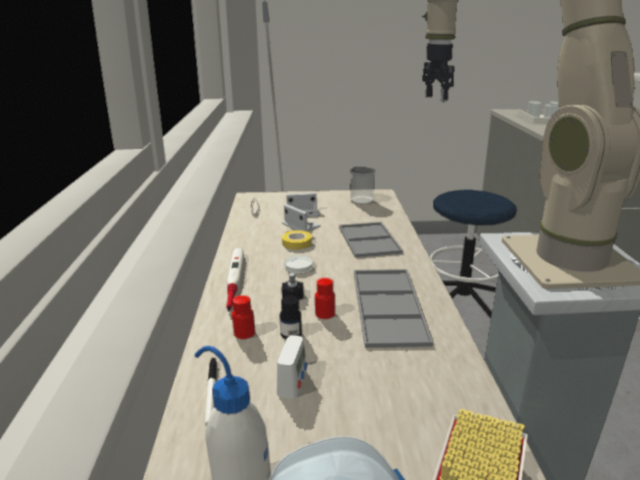

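Request:
{"fn": "step_arm", "kwargs": {
  "increments": [
    [0.05,0.034,0.022,0,-0.0136],
    [0.05,0.034,0.022,0,-0.0136],
    [0.05,0.034,0.022,0,-0.0136],
    [0.05,0.034,0.022,0,-0.0136],
    [0.05,0.034,0.022,0,-0.0136],
    [0.05,0.034,0.023,0,-0.0136],
    [0.05,0.034,0.023,0,-0.0136],
    [0.05,0.034,0.023,-0.005,-0.0136],
    [0.05,0.034,0.023,-0.005,-0.0136],
    [0.05,0.034,0.023,-0.01,-0.0136],
    [0.05,0.034,0.023,-0.01,-0.0136],
    [0.05,0.034,0.023,-0.01,-0.0136]
  ],
  "force": 40
}}

```text
clock: 1.95
position: [0.5698, -0.3325, 0.1916]
ee_rot: [0.706, 0.034, -0.706, 0.035]
ft_force: [1.0, 0.7, -1.1]
grip_width: 0.584
```

Request:
{"fn": "step_arm", "kwargs": {
  "increments": [
    [0.05,0,0,-0.01,0],
    [0.05,0,0,0,0]
  ]
}}

```text
clock: 2.12
position: [0.5697, -0.3302, 0.179]
ee_rot: [-0.705, -0.038, 0.707, -0.036]
ft_force: [-1.1, -1.0, 0.2]
grip_width: 0.581
```

Run:
```python
from h import *
o=monitor.get_obs(); print(o["position"],o["joint_pos"],o["ft_force"])
c=camera("wrist"); save(c,"w1"); W=cloud(c)
b=(abs(W[...,0]-.572)<.08)&(W[...,1]>-.40)&(W[...,1]<-.27)
for lo in(.043,):
    w=W[b&(W[...,2]>lo)&(W[...,2]<.056)]; print(len(w),cv2.minAreaRect((w[:,:2]*1000).astype(np.float32)),np.median(w[:,2]),w[:,:2].mean(0),np.degrees(np.arctan2(*cv2.fitLine((w[:,:2]).astype(np.float32),2,0,.01,.01).ravel()[1::-1])))
```

```text
[ 0.56966326 -0.33021131  0.17904189] [ 0.66353076  0.45367644 -0.28283883  1.41714552  0.12582804  1.29201671
 -1.09429841] [-1.08811148 -1.02286412  0.17342378]
1149 ((573.5256958007812, -334.7764892578125), (79.79630279541016, 9.921623229980469), 5.8582940101623535) 0.048675094826665044 [ 0.5748087  -0.33458851] 5.309162
```

View pics/w1.png

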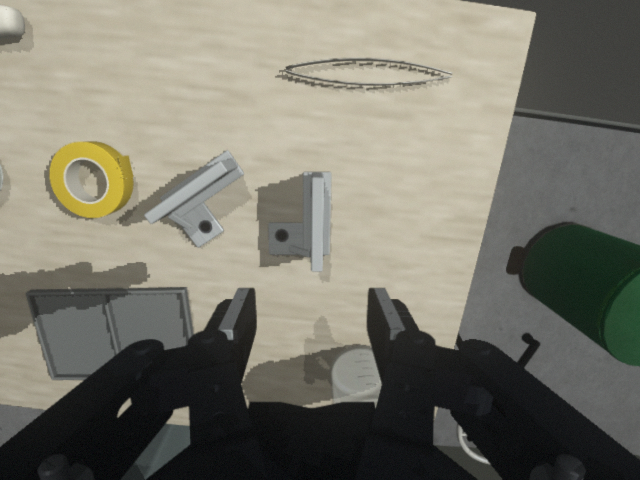

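Request:
{"fn": "step_arm", "kwargs": {
  "increments": [
    [0.04,0.001,-0.001,-0.03,0],
    [0.04,0.001,-0.001,-0.03,0],
    [0.04,0.001,-0.001,-0.03,0],
    [0.04,0,-0.001,-0.03,0],
    [0.04,0,0,-0.02,0],
    [0.04,0,0,-0.015,0],
    [0.04,0,0,-0.006,0],
    [0.04,0,0,0,0],
    [0.0,0,0,0,0],
    [0.0,0,0,0,0],
    [0.0,0,0,0,0],
    [0.0,0,0,0,0]
  ],
  "force": 40
}}

```text
clock: 3.17
position: [0.5721, -0.3382, 0.0223]
ee_rot: [0.707, 0.034, -0.706, 0.035]
ft_force: [-1.6, 0.9, 4.3]
grip_width: 0.11
```

Request:
{"fn": "step_arm", "kwargs": {
  "increments": [
    [0.0,0,0,0,0],
    [0.0,0,0,0,0],
    [0.0,0,0,0,0]
  ]
}}

```text
clock: 3.42
position: [0.572, -0.3382, 0.0222]
ee_rot: [0.707, 0.034, -0.706, 0.035]
ft_force: [-1.5, 0.8, 6.6]
grip_width: 0.11
```

Request:
{"fn": "step_arm", "kwargs": {
  "increments": [
    [0.0,0,0,0.01,0],
    [0.0,0,0,0.03,0],
    [0.0,0,0,0.03,0],
    [0.0,0,0,0.03,0],
    [0.0,-0.021,0.021,0,0.002],
    [0.0,-0.021,0.021,0,0.002],
    [0.0,-0.021,0.021,0,0.002],
    [0.0,-0.021,0.021,0,0.002],
    [0.0,-0.021,0.021,0,0.002],
    [0.0,-0.021,0.02,0,0.002],
    [0.0,-0.021,0.02,0,0.001],
    [0.0,0,0,0,0]
  ]
}}

```text
clock: 4.42
position: [0.421, -0.1894, 0.1208]
ee_rot: [-0.705, -0.04, 0.707, -0.04]
ft_force: [1.5, -0.2, -0.8]
grip_width: 0.105
```

Run:
```python
from h import *
o=monitor.get_obs(); print(o["position"],o["ee_rot"],o["joint_pos"],o["ft_force"])
c=camera("wrist"); save(c,"w2"); W=cloud(c)
p=o["position"]
z=W[...,2]; b=(abs(W[...,0]-p[0])<.08)&(abs(W[...,1]-p[1])<.06)&(z>p[2]+.018)&(z<p[2]+.034)
w=W[b]; print(len(w),cv2.minAreaRect((w[:,:2]*1000).astype(np.float32)) if len(w) else 0)
c=camera("top"); W=cloud(c)
for q in["tray_two","tray_three"]:
    for r in regions_of(c,q)[:1]:
        w=W[r["region"]]; w=w[~np.isnan(w[:,0])]
        print(q,cv2.minAreaRect((w[:,:2]*1000).astype(np.float32)),np.median(w[:,2]))
c=camera("side"); W=cloud(c); save(c,"s2")
for q in["tray_two","tray_three"]:
    for r in regions_of(c,q)[:1]:
        w=W[r["region"]]; w=w[~np.isnan(w[:,0])]
        print(q,cv2.minAreaRect((w[:,:2]*1000).astype(np.float32)),np.median(w[:,2]))
```

```text
[ 0.42100834 -0.18938537  0.12080226] [-0.70502273 -0.04042858  0.70688977 -0.04019127] [ 0.67310822  0.09605331 -0.36369067  1.9931776   0.03981373  1.06153312
 -1.16527718] [ 1.50044323 -0.17216502 -0.79698208]
5897 ((425.2235412597656, -188.5836181640625), (34.869510650634766, 74.15308380126953), 78.12791442871094)
tray_two ((418.1507568359375, -134.0830078125), (113.4039306640625, 169.56715393066406), 7.451908111572266) 0.004343638448659037
tray_three ((420.51336669921875, 153.13748168945312), (249.9033660888672, 108.28001403808594), 88.37059020996094) 0.004348001303405402
tray_two ((416.82208251953125, -144.3687744140625), (115.96398162841797, 192.60537719726562), 7.453789710998535) 0.00609594344217565
tray_three ((420.27685546875, 144.21702575683594), (272.6123046875, 110.27642059326172), 87.9472427368164) 0.004906832552082407
```

View pics/w2.png

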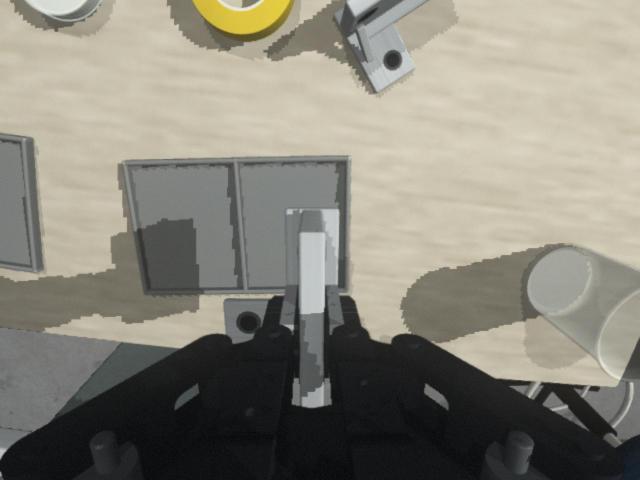

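Request:
{"fn": "step_arm", "kwargs": {
  "increments": [
    [0.0,0.002,-0.002,-0.03,0],
    [0.0,0.001,-0.001,-0.03,0],
    [0.0,0,0,-0.02,0],
    [0.0,0,0,-0.01,0],
    [0.0,0,0,0,0],
    [0.0,0,0,0,0]
  ]
}}

```text
clock: 5.27
position: [0.4277, -0.1958, 0.0311]
ee_rot: [-0.706, -0.04, 0.706, -0.039]
ft_force: [-0.7, 0.4, -1.1]
grip_width: 0.108
```

Request:
{"fn": "step_arm", "kwargs": {
  "increments": [
    [0.0,-0.001,0.001,-0.002,0],
    [0.0,0,0.001,-0.002,0],
    [0.0,0,0,-0.001,0],
    [0.0,0,0,0,0],
    [0.0,0,0,0,0]
  ]
}}

```text
clock: 5.68
position: [0.4266, -0.1938, 0.0261]
ee_rot: [0.706, 0.039, -0.706, 0.04]
ft_force: [-0.2, -0.1, -1.5]
grip_width: 0.108
```

Request:
{"fn": "step_arm", "kwargs": {
  "increments": [
    [0.0,0,0,-0.0015,0],
    [0.0,0,0,0,0],
    [0.0,0,0,0,0]
  ]
}}

```text
clock: 5.93
position: [0.4266, -0.1941, 0.025]
ee_rot: [0.706, 0.039, -0.706, 0.04]
ft_force: [-3.7, 1.0, 8.4]
grip_width: 0.107
```

Request:
{"fn": "step_arm", "kwargs": {
  "increments": [
    [0.03,0,0,0,0],
    [0.03,0,0,0,0],
    [0.03,0,0,0,0],
    [0.03,0,0,0.005,0],
    [0.03,0,0,0.03,0],
    [0.03,0,0,0.035,0],
    [0.03,0,0,0.035,0],
    [0.03,0,0,0,0]
  ]
}}

```text
clock: 6.6
position: [0.4297, -0.1948, 0.136]
ee_rot: [0.709, 0.038, -0.703, 0.041]
ft_force: [1.3, -0.2, 0.1]
grip_width: 0.351
```

Run:
```python
from h import *
o=monitor.get_obs(); print(o["position"],o["ft_force"])
c=camera("wrist"); W=cloud(c); z=W[...,2]
def rect(n,m):
    w=W[m]; print(n,len(w),cv2.minAreaRect((w[:,:2]*1000).astype(np.float32)) if len(w)>20 else 0,np.median(z[m]))
rect("Lweb",(abs(W[...,0]-.425)<.07)&(abs(W[...,1]+.193)<.04)&(z>.044)&(z<.058))
c=camera("top"); W=cloud(c); z=W[...,2]; save(c,"t3")
rect("R",(abs(W[...,0]-.588)<.06)&(abs(W[...,1]+.225)<.05)&(z>.040)&(z<.058))
```

```text
[ 0.42966855 -0.19476136  0.13595496] [ 1.32320616 -0.16083531  0.0834984 ]
Lweb 1573 ((428.10980224609375, -194.53341674804688), (80.25161743164062, 9.625658988952637), 6.534093856811523) 0.05172105243490091
R 118 ((588.07763671875, -226.09193420410156), (9.95721435546875, 80.2890853881836), 38.76909255981445) 0.04822780211004962
```

Request:
{"fn": "step_arm", "kwargs": {
  "increments": [
    [0.04,0.015,-0.003,0,-0.101],
    [0.04,0.016,-0.003,0,-0.101],
    [0.04,0.016,-0.003,0,-0.101],
    [0.04,0.016,-0.003,0,-0.101],
    [0.04,0.016,-0.003,0,-0.101],
    [0.04,0.016,-0.003,0,-0.101],
    [0.04,0.016,-0.003,0,-0.101],
    [0.04,0.016,-0.003,0,-0.101],
    [0.04,0.016,-0.003,0,-0.101],
    [0.04,0.016,-0.003,0,-0.1],
    [0.04,0,0,0,0],
    [0.04,0,0,0,0]
  ]
}}

```text
clock: 7.7
position: [0.585, -0.2231, 0.1276]
ee_rot: [-0.636, 0.306, 0.638, 0.306]
ft_force: [-0.9, 0.8, 0.5]
grip_width: 0.47
```

```bash
cat >> h.py <<'E'
from scipy.spatial.transform import Rotation as R
def yaw():
    o=monitor.get_obs(); m=R.from_quat(o["ee_rot"]).as_matrix(); print("TCP",o["position"].round(4) if hasattr(o["position"],"round") else o["position"],"jaw",np.degrees(np.arctan2(m[1,1],m[0,1])).round(1),"j7",round(o["joint_pos"][6],2),"f",np.round(o["ft_force"],1))
def rect(W,n,x,y,r,lo,hi):
    z=W[...,2]; m=(abs(W[...,0]-x)<r)&(abs(W[...,1]-y)<r)&(z>lo)&(z<hi); w=W[m]
    print(n,len(w),cv2.minAreaRect((w[:,:2]*1000).astype(np.float32)) if len(w)>10 else 0,np.median(z[m]))
E
python3 - <<'E'
from h import *
yaw(); c=camera("wrist"); W=cloud(c); rect(W,"R",.588,-.226,.06,.042,.055)
E
```

```text
TCP [ 0.585  -0.2231  0.1276] jaw -141.3 j7 -2.25 f [-0.9  0.8  0.5]
R 1667 ((589.7179565429688, -225.86236572265625), (9.933601379394531, 79.95854949951172), 38.82838439941406) 0.04877819748368234
```

Request:
{"fn": "step_arm", "kwargs": {
  "increments": [
    [0.04,0.002,-0.002,-0.03,0],
    [0.04,0.002,-0.001,-0.03,0],
    [0.04,0,0,-0.025,0],
    [0.04,0,0,-0.013,0],
    [0.04,0,0,-0.006,0],
    [0.04,0,0,0,0],
    [0.0,0,0,0,0],
    [0.0,0,0,0,0],
    [0.0,0,0,0,0],
    [0.0,0,0,0,0],
    [0.0,0,0,0,0],
    [0.0,0,0,0,0]
  ]
}}

```text
clock: 8.75
position: [0.5904, -0.2271, 0.0271]
ee_rot: [0.638, -0.307, -0.636, -0.307]
ft_force: [-1.8, -0.1, 6.1]
grip_width: 0.108
```

Request:
{"fn": "step_arm", "kwargs": {
  "increments": [
    [0.0,0,0,0.02,0],
    [0.0,0,0,0.04,0],
    [0.0,0,0,0.04,0],
    [0.0,-0.02,0.036,0,0.095],
    [0.0,-0.02,0.036,0,0.095],
    [0.0,-0.02,0.036,0,0.095],
    [0.0,-0.02,0.036,0,0.095],
    [0.0,-0.02,0.036,0,0.095],
    [0.0,-0.02,0.036,0,0.095],
    [0.0,-0.02,0.036,0,0.095],
    [0.0,-0.02,0.036,0,0.095],
    [0.0,-0.012,0.027,0,0.099]
  ]
}}

```text
clock: 9.75
position: [0.4154, 0.0909, 0.1258]
ee_rot: [0.707, -0.011, -0.707, -0.011]
ft_force: [1.2, -0.5, -0.5]
grip_width: 0.11
```

Request:
{"fn": "step_arm", "kwargs": {
  "increments": [
    [0.0,0,0,0,0],
    [0.0,0,0,0,0]
  ]
}}

```text
clock: 9.92
position: [0.4171, 0.0897, 0.126]
ee_rot: [0.708, -0.013, -0.706, -0.012]
ft_force: [0.3, 0.3, -0.9]
grip_width: 0.105
```

Run:
```python
from h import *
yaw(); c=camera("wrist"); W=cloud(c); save(c,"w4"); rect(W,"tray3wall",.42,.154,.14,.0065,.013);
c=camera("top"); W=cloud(c); rect(W,"web",.42,.09,.07,.14,.19); rect(W,"tray3wall",.42,.154,.14,.0065,.013)
```

```text
TCP [0.4171 0.0897 0.126 ] jaw -92.0 j7 -1.93 f [ 0.3  0.3 -0.9]
tray3wall 6135 ((457.73040771484375, 152.55194091796875), (251.5654296875, 178.86561584472656), 88.1919174194336) 0.009446457285570198
web 0 0 nan
tray3wall 369 ((432.5918884277344, 156.45379638671875), (243.3489227294922, 273.50830078125), 2.6444647312164307) 0.008434208353635952
  return _methods._mean(a, axis=axis, dtype=dtype,
  ret = ret.dtype.type(ret / rcount)
```

View pics/w4.png

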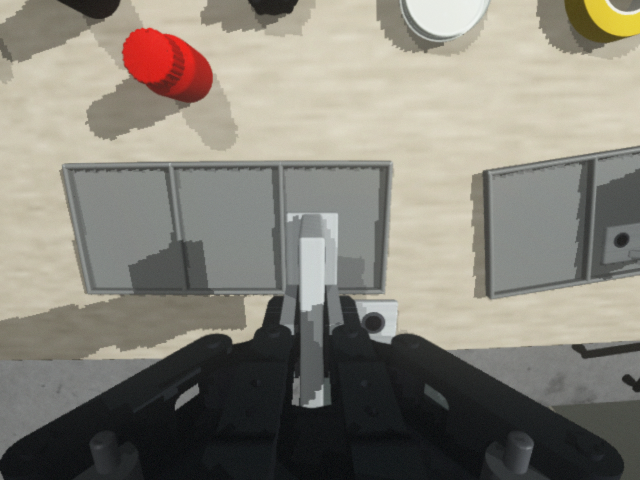

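Request:
{"fn": "step_arm", "kwargs": {
  "increments": [
    [0.0,0.001,-0.001,-0.03,0],
    [0.0,0,0,-0.03,0],
    [0.0,0,0,-0.02,0],
    [0.0,0,0,-0.01,0],
    [0.0,0,0,0,0],
    [0.0,0,0,0,0]
  ]
}}

```text
clock: 10.52
position: [0.4188, 0.0869, 0.0356]
ee_rot: [-0.707, 0.014, 0.707, 0.014]
ft_force: [0.2, 0.3, -0.2]
grip_width: 0.108
```

Request:
{"fn": "step_arm", "kwargs": {
  "increments": [
    [0.0,0,0,-0.003,0],
    [0.0,0,0,-0.002,0],
    [0.0,0,0,-0.001,0],
    [0.0,0,0,0,0],
    [0.0,0,0,0,0]
  ]
}}

```text
clock: 10.93
position: [0.4191, 0.0873, 0.03]
ee_rot: [0.708, -0.014, -0.706, -0.014]
ft_force: [-1.1, -1.4, 6.1]
grip_width: 0.102
```

Request:
{"fn": "step_arm", "kwargs": {
  "increments": [
    [0.03,0,0,0,0],
    [0.03,0,0,0,0],
    [0.03,0,0,0,0],
    [0.03,0,0,0.005,0],
    [0.03,0,0,0.03,0],
    [0.03,0,0,0.035,0],
    [0.03,0.02,0.003,0.02,0],
    [0.03,0.035,0.004,0,0],
    [0.03,0.035,0.004,0,0],
    [0.03,0.035,0.004,0,0],
    [0.03,0.03,0.004,0,0],
    [0.03,0,0,0,0]
  ]
}}

```text
clock: 11.93
position: [0.5774, 0.1064, 0.1187]
ee_rot: [0.707, -0.014, -0.707, -0.015]
ft_force: [-1.8, 0.3, 0.3]
grip_width: 0.353
```

Run:
```python
from h import *
yaw(); c=camera("wrist"); W=cloud(c); save(c,"w5"); rect(W,"Rweb",.418,.0885,.05,.044,.058); rect(W,"stud",.59,.109,.02,.038,.055);rect(W,"knob",.59,.109,.035,.016,.055)
c=camera("top"); W=cloud(c); rect(W,"Rweb",.418,.0885,.05,.044,.058); rect(W,"bracket foot",.418,.06,.03,.0065,.011)
```

```text
TCP [0.5774 0.1064 0.1187] jaw -92.3 j7 -2.03 f [-1.8  0.3  0.3]
Rweb 41 ((456.9913024902344, 85.8211441040039), (9.43709659576416, 1.94056236743927), 89.402587890625) 0.04549956626184787
stud 261 ((594.2218017578125, 108.82166290283203), (10.465471267700195, 11.234350204467773), 87.402099609375) 0.04632191520364903
knob 2710 ((594.355224609375, 108.93226623535156), (44.480560302734375, 40.982704162597656), 32.36662292480469) 0.024715674545867067
Rweb 0 0 nan
bracket foot 0 0 nan
  return _methods._mean(a, axis=axis, dtype=dtype,
  ret = ret.dtype.type(ret / rcount)
```

View pics/w5.png

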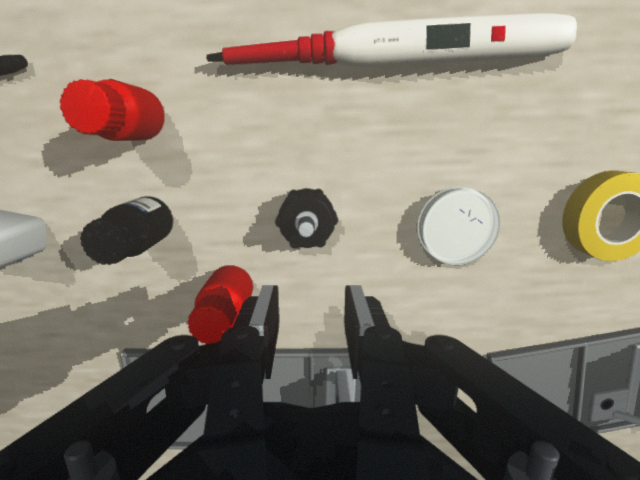

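Request:
{"fn": "step_arm", "kwargs": {
  "increments": [
    [0.03,0.008,0.001,0,0],
    [0.03,0.007,0.001,-0.02,0],
    [0.03,0,0,-0.03,0],
    [0.03,0,0,-0.025,0],
    [0.03,0,0,-0.01,0],
    [0.03,0,0,-0.003,0],
    [0.03,0,0,0,0],
    [0.03,0,0,0,0]
  ]
}}

```text
clock: 12.7
position: [0.5892, 0.1086, 0.0329]
ee_rot: [0.708, -0.013, -0.706, -0.014]
ft_force: [-0.0, -0.1, 0.9]
grip_width: 0.35
```

Request:
{"fn": "step_arm", "kwargs": {
  "increments": [
    [0.03,0.003,0,-0.003,0],
    [0.03,0,0,-0.002,0],
    [0.0,0,0,0,0],
    [0.0,0,0,0,0],
    [0.0,0,0,0,0],
    [0.0,0,0,0,0],
    [0.0,0,0,0,0],
    [0.0,0,0,0,0]
  ]
}}

```text
clock: 13.37
position: [0.5917, 0.1083, 0.0266]
ee_rot: [0.707, -0.014, -0.707, -0.014]
ft_force: [0.3, -1.3, 4.8]
grip_width: 0.125
```

Request:
{"fn": "step_arm", "kwargs": {
  "increments": [
    [0.0,0,0,0.01,0],
    [0.0,0,0,0.03,0],
    [0.0,0,0,0.04,0],
    [0.0,0,0,0.02,0],
    [0.0,0,0,0,0]
  ]
}}

```text
clock: 13.78
position: [0.5938, 0.1094, 0.132]
ee_rot: [0.71, -0.013, -0.704, -0.014]
ft_force: [0.6, 0.7, -1.1]
grip_width: 0.095
```

Run:
```python
from h import *
yaw(); c=camera("wrist"); save(c,"w6"); c=camera("side"); save(c,"s6"); 
a=cv2.imread("pics/w6.png");b=cv2.imread("pics/s6.png")[150:350,180:430]
cv2.imwrite("pics/m6.png",np.hstack([cv2.resize(a,(400,300)),cv2.resize(b,(375,300))]))
```

```text
TCP [0.5938 0.1094 0.132 ] jaw -92.2 j7 -2.03 f [ 0.6  0.7 -1.1]
```

View pics/m6.png

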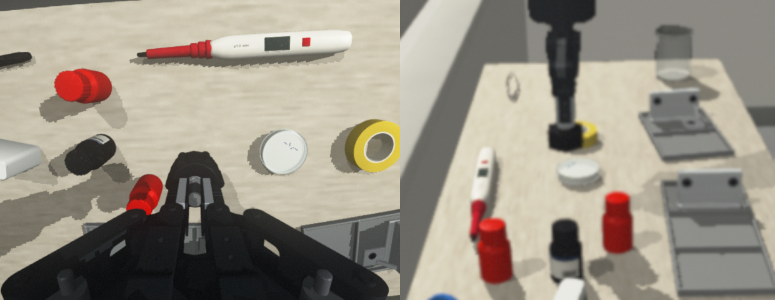

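Request:
{"fn": "step_arm", "kwargs": {
  "increments": [
    [0.0,-0.034,0.009,0,0],
    [0.0,-0.034,0.009,0,0],
    [0.0,-0.034,0.009,0,0],
    [0.0,-0.034,0.009,0,0],
    [0.0,-0.034,0.009,0,0],
    [0.0,0,0,-0.02,0],
    [0.0,0,0,-0.03,0],
    [0.0,0,0,-0.03,0],
    [0.0,0,0,-0.012,0],
    [0.0,0,0,0,0],
    [0.0,0,0,0,0]
  ]
}}

```text
clock: 14.8
position: [0.4198, 0.153, 0.0327]
ee_rot: [-0.706, 0.014, 0.708, 0.013]
ft_force: [0.3, 1.1, -0.1]
grip_width: 0.092
```

Request:
{"fn": "step_arm", "kwargs": {
  "increments": [
    [0.0,0,0,-0.002,0],
    [0.0,0,0,-0.0015,0],
    [0.0,0,0,0,0],
    [0.0,0,0,0,0]
  ]
}}

```text
clock: 15.13
position: [0.4207, 0.1532, 0.031]
ee_rot: [-0.707, 0.014, 0.707, 0.013]
ft_force: [-7.5, -1.1, 16.3]
grip_width: 0.091
```

Request:
{"fn": "step_arm", "kwargs": {
  "increments": [
    [0.03,0,0,0,0],
    [0.03,0,0,0,0],
    [0.03,0,0,0,0],
    [0.03,0,0,0.01,0],
    [0.03,0,0,0.04,0],
    [0.03,0,0,0.04,0],
    [0.075,0.02,-0.02,0,0.12],
    [0.075,0.02,-0.02,0,0.12],
    [0.075,0.02,-0.02,0,0.12],
    [0.075,0.02,-0.02,0,0.12],
    [0.075,0.02,-0.02,0,0.12],
    [0.075,0.02,-0.02,0,0.12]
  ]
}}

```text
clock: 16.13
position: [0.5421, 0.0321, 0.1213]
ee_rot: [0.666, 0.238, -0.666, 0.238]
ft_force: [1.6, -0.1, -0.0]
grip_width: 0.879
```

Request:
{"fn": "step_arm", "kwargs": {
  "increments": [
    [0.075,0.02,-0.02,0,0.12],
    [0.075,0.02,-0.019,0,0.12],
    [0.075,0,0,0,0.12],
    [0.075,0,0,0,0.12],
    [0.075,0,0,0,0.12],
    [0.075,0,0,0,0.12],
    [0.075,0,0,0,0.12],
    [0.075,0,0,0,0]
  ]
}}

```text
clock: 16.8
position: [0.5812, -0.0058, 0.1211]
ee_rot: [0.511, 0.489, -0.511, 0.489]
ft_force: [-0.7, 0.7, 0.1]
grip_width: 0.878
```

```bash
cat > m.py <<'E'
from h import *
def det(c,W,q):
    for r in regions_of(c,q)[:3]:
        if r["p"]<.3: continue
        w=W[r["region"]]; w=w[~np.isnan(w[:,0])]
        t=np.percentile(w[:,2],95); w=w[w[:,2]>t-.006]
        (x,y),rad=cv2.minEnclosingCircle((w[:,:2]*1000).astype(np.float32)); print(q,round(r["p"],2),"circ",round(x,1),round(y,1),round(rad,1),"rect",np.round(cv2.minAreaRect((w[:,:2]*1000).astype(np.float32))[0],1),"med",np.round(np.median(w,axis=0),4),c["color"][r["region"]].mean(0).round())
E
python3 - <<'E'
from m import *
yaw()
for n in("wrist","top"):
    c=camera(n); W=cloud(c); save(c,n[0]+"7"); print(n)
    for q in("dish_mid","clamp_knob_mid"): det(c,W,q)
rect(W,"Rweb",.418,.0885,.05,.044,.058)
E
```

```text
TCP [ 0.5812 -0.0058  0.1211] jaw -2.5 j7 -0.32 f [-0.7  0.7  0.1]
wrist
dish_mid 0.78 circ 582.4 -5.4 29.6 rect [582.2  -5.2] med [ 0.5824 -0.0039  0.0156] [188. 192. 183.]
clamp_knob_mid 0.66 circ 424.4 150.7 5.3 rect [424.7 149.8] med [0.4257 0.149  0.0447] [35. 36. 37.]
top
clamp_knob_mid 0.66 circ 420.5 152.3 5.5 rect [420.5 152.3] med [0.4217 0.1529 0.0499] [30. 30. 32.]
Rweb 125 ((415.7325439453125, 86.48645782470703), (10.331175804138184, 80.05885314941406), 87.76587677001953) 0.051775216864633045
```

View pics/w7.png

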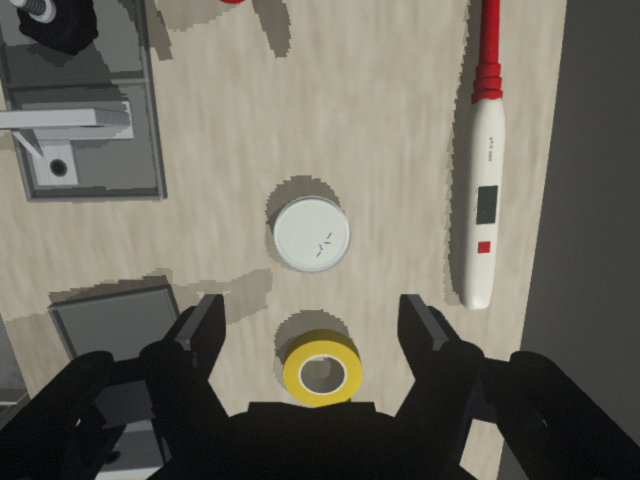

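Request:
{"fn": "step_arm", "kwargs": {
  "increments": [
    [0.075,0.001,0,-0.03,0],
    [0.075,0,0,-0.03,0],
    [0.075,0,0,-0.03,0],
    [0.075,0,0,-0.015,0],
    [0.075,0,0,-0.008,0],
    [0.075,0,0,0,0],
    [0.075,0,0,0,0]
  ]
}}

```text
clock: 17.68
position: [0.5828, -0.0054, 0.0084]
ee_rot: [0.512, 0.487, -0.512, 0.488]
ft_force: [0.5, -0.1, -0.1]
grip_width: 0.877
```

Request:
{"fn": "step_arm", "kwargs": {
  "increments": [
    [0.075,0,0,-0.004,0],
    [0.075,0,0,-0.002,0],
    [0.075,0,0,0,0],
    [0.05,0,0,0,0],
    [0.05,0,0,0,0],
    [0.05,0,0,0,0],
    [0.05,0,0,0,0],
    [0.05,0,0,0,0]
  ],
  "force": 30
}}

```text
clock: 18.35
position: [0.5827, -0.0057, 0.0027]
ee_rot: [0.512, 0.487, -0.512, 0.488]
ft_force: [-3.2, -0.3, 7.4]
grip_width: 0.636
```

Request:
{"fn": "step_arm", "kwargs": {
  "increments": [
    [0.05,0,0,0.005,0],
    [0.05,0,0,0.02,0],
    [0.05,0,0,0.035,0],
    [0.05,0,0,0.03,0],
    [0.05,0,0,0,0],
    [0.05,0,0,0,0]
  ]
}}

```text
clock: 18.85
position: [0.5837, -0.0056, 0.0939]
ee_rot: [0.513, 0.486, -0.511, 0.489]
ft_force: [0.0, 0.2, -0.0]
grip_width: 0.635
```

Run:
```python
from m import *
yaw()
c=camera("wrist"); W=cloud(c); save(c,"w8")
b=camera("side"); save(b,"s8")
A=cv2.imread("pics/w8.png");B=cv2.imread("pics/s8.png")[180:300,240:390]
cv2.imwrite("pics/m8.png",np.hstack([cv2.resize(A,(400,300)),cv2.resize(B,(375,300))]))
det(c,W,"dish_mid")
```

```text
TCP [ 0.5837 -0.0056  0.0939] jaw -2.8 j7 -0.34 f [ 0.   0.2 -0. ]
dish_mid 0.83 circ 584.4 -5.5 29.9 rect [584.6  -5.1] med [ 0.5845 -0.0026  0.1067] [191. 195. 186.]
```

View pics/m8.png

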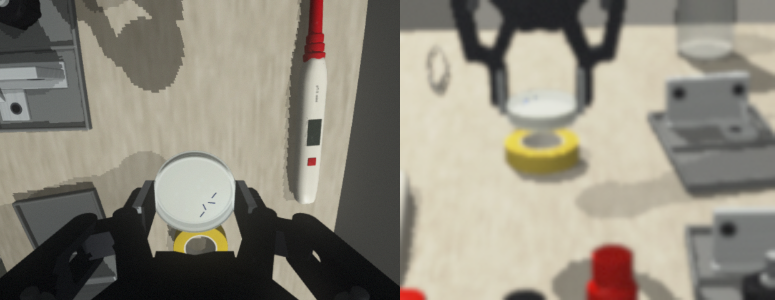

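Request:
{"fn": "step_arm", "kwargs": {
  "increments": [
    [0.05,0,0.001,0.02,0],
    [0.05,-0.02,0.03,0,0],
    [0.05,-0.02,0.03,0,0],
    [0.05,-0.02,0.03,0,0],
    [0.05,-0.02,0.03,0,0],
    [0.05,-0.02,0.03,0,0],
    [0.05,-0.02,0.03,0,0],
    [0.05,-0.02,0.03,0,0],
    [0.05,-0.02,0.03,0,0],
    [0.05,0,0,0,0],
    [0.05,0,0,0,0]
  ]
}}

```text
clock: 19.92
position: [0.4207, 0.2368, 0.1111]
ee_rot: [-0.511, -0.489, 0.511, -0.488]
ft_force: [1.2, -0.6, 0.5]
grip_width: 0.636
```

Run:
```python
from m import *
yaw()
c=camera("wrist"); W=cloud(c); save(c,"w9")
z=W[...,2]; m=(z>.0065)&(z<.013)&(abs(W[...,0]-.42)<.07)&(W[...,1]>-.02)&(W[...,1]<.3)
w=W[m]; print(cv2.minAreaRect((w[:,:2]*1000).astype(np.float32)))
det(c,W,"dish_mid"); det(c,W,"tray_three")
```

```text
TCP [0.4207 0.2368 0.1111] jaw -2.6 j7 -0.81 f [ 1.2 -0.6  0.5]
((422.8810729980469, 177.9505157470703), (201.2101593017578, 108.41889190673828), 88.00475311279297)
dish_mid 0.58 circ 421.4 237.1 29.8 rect [421.7 237.2] med [0.4216 0.2399 0.1239] [218. 221. 216.]
tray_three 0.81 circ 422.7 177.7 113.4 rect [422.9 178. ] med [0.4299 0.2393 0.005 ] [124. 127. 124.]
```

View pics/w9.png

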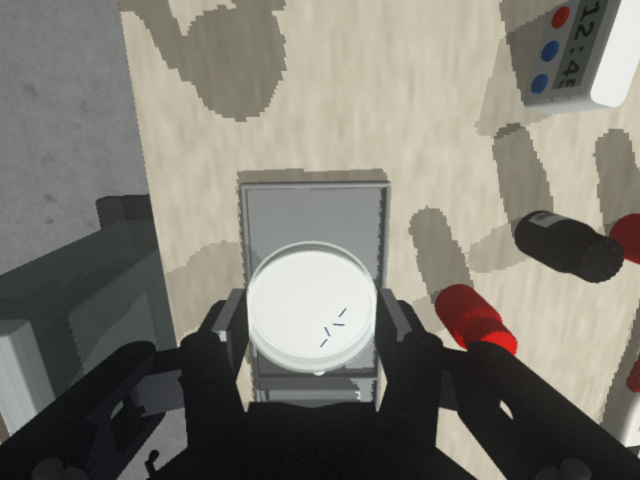

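Request:
{"fn": "step_arm", "kwargs": {
  "increments": [
    [0.05,0.003,-0.001,-0.02,0],
    [0.05,0,0,-0.03,0],
    [0.05,0,0,-0.03,0],
    [0.05,0,0,-0.015,0],
    [0.05,0,0,-0.006,0],
    [0.05,0,0,0,0],
    [0.05,0,0,0,0]
  ]
}}

```text
clock: 20.65
position: [0.426, 0.2341, 0.0112]
ee_rot: [0.513, 0.487, -0.512, 0.487]
ft_force: [1.4, -0.6, 0.5]
grip_width: 0.636
```

Request:
{"fn": "step_arm", "kwargs": {
  "increments": [
    [0.05,-0.001,0.001,-0.003,0],
    [0.05,0,0,-0.0015,0],
    [0.05,0,0,0,0],
    [0.05,0,0,0,0]
  ]
}}

```text
clock: 20.98
position: [0.4247, 0.2354, 0.0067]
ee_rot: [0.512, 0.487, -0.512, 0.488]
ft_force: [-0.2, 0.6, 0.1]
grip_width: 0.633
```

Request:
{"fn": "step_arm", "kwargs": {
  "increments": [
    [0.05,0,0,-0.001,0],
    [0.05,0,0,0,0],
    [0.066,0,0,0,0],
    [0.066,0,0,0,0],
    [0.066,0,0,0,0],
    [0.066,0,0,0.004,0],
    [0.066,0,0,0.02,0],
    [0.066,0,0,0.04,0],
    [0.066,0,0,0.04,0],
    [0.066,0,0,0,0]
  ]
}}

```text
clock: 21.82
position: [0.4272, 0.2378, 0.116]
ee_rot: [0.515, 0.487, -0.509, 0.489]
ft_force: [1.5, 1.3, 0.1]
grip_width: 0.771
```

Run:
```python
from m import *
yaw()
for n in("wrist","side"):
    c=camera(n); W=cloud(c); print(n)
    for q in("dish_mid","clamp_knob_mid","bottle_mid"): det(c,W,q)
```

```text
TCP [0.4272 0.2378 0.116 ] jaw -2.8 j7 -0.81 f [1.5 1.3 0.1]
wrist
dish_mid 0.82 circ 425.8 235.7 29.6 rect [425.  236.1] med [0.4255 0.2374 0.0186] [226. 230. 224.]
clamp_knob_mid 0.81 circ 422.4 153.1 5.7 rect [422.7 153.8] med [0.4226 0.1555 0.0487] [55. 56. 56.]
bottle_mid 0.91 circ 633.7 226.8 36.0 rect [637.6 235.6] med [0.6561 0.2251 0.0391] [93. 39. 33.]
bottle_mid 0.69 circ 594.9 231.7 15.1 rect [594.5 232.1] med [0.5928 0.2328 0.0664] [52. 50. 45.]
bottle_mid 0.67 circ 536.5 177.2 14.0 rect [536.7 178. ] med [0.5356 0.1798 0.0663] [130.  37.  32.]
side
dish_mid 0.91 circ 425.1 234.5 32.1 rect [426.2 236. ] med [0.4265 0.24   0.0189] [197. 198. 189.]
clamp_knob_mid 0.88 circ 422.3 154.9 4.7 rect [422.5 155. ] med [0.4225 0.1563 0.0442] [51. 51. 52.]
bottle_mid 0.89 circ 672.2 227.1 14.8 rect [672.2 228.9] med [0.672  0.2321 0.0667] [140.  38.  33.]
bottle_mid 0.64 circ 425.1 234.5 32.1 rect [426.9 236.9] med [0.4266 0.2402 0.0189] [197. 199. 190.]
bottle_mid 0.62 circ 594.5 232.4 15.2 rect [594.7 232.4] med [0.5941 0.2371 0.0666] [69. 69. 66.]
```

Request:
{"fn": "step_arm", "kwargs": {
  "increments": [
    [0.06,0,0,0.02,-0.118],
    [0.06,0.014,-0.0005,0,-0.118],
    [0.06,0.015,-0.0005,0,-0.118],
    [0.06,0.015,-0.0005,0,-0.118],
    [0.06,0.015,-0.0005,0,-0.118],
    [0.06,0.015,-0.0005,0,-0.118],
    [0.06,0.015,-0.0005,0,-0.118],
    [0.06,0.015,-0.0005,0,-0.118],
    [0.06,0.015,-0.0005,0,-0.118],
    [0.06,0.015,-0.0005,0,-0.118],
    [0.06,0.015,-0.0005,0,-0.118],
    [0.06,0.018,-0.0005,0,-0.109]
  ]
}}

```text
clock: 23.22
position: [0.5913, 0.2299, 0.1281]
ee_rot: [-0.705, -0.038, 0.707, -0.039]
ft_force: [0.2, -0.3, -0.7]
grip_width: 0.705
```

Request:
{"fn": "step_arm", "kwargs": {
  "increments": [
    [0.06,0,0,0,0],
    [0.06,0,0,0,0]
  ]
}}

```text
clock: 23.38
position: [0.5912, 0.2298, 0.128]
ee_rot: [-0.705, -0.041, 0.707, -0.041]
ft_force: [-0.2, -0.1, 0.1]
grip_width: 0.7
```

Run:
```python
from m import *
yaw()
c=camera("wrist"); W=cloud(c); save(c,"w10")
det(c,W,"bottle_mid")
z=W[...,2]; m=(z>.03)&(abs(W[...,0]-.6)<.05)&(W[...,1]>.265)&(W[...,1]<.4); print("box",m.sum(),np.percentile(W[m],[1,99],axis=0).round(3) if m.sum() else "")
```

```text
TCP [0.5912 0.2298 0.128 ] jaw -83.4 j7 -2.08 f [-0.2 -0.1  0.1]
bottle_mid 0.95 circ 564.6 185.2 43.6 rect [562.1 191.6] med [0.5365 0.1816 0.0662] [128.  38.  33.]
bottle_mid 0.85 circ 672.9 225.8 14.6 rect [673.1 226.1] med [0.673  0.2261 0.0664] [182.  45.  38.]
bottle_mid 0.8 circ 596.0 231.5 14.5 rect [596.3 231.5] med [0.597  0.2316 0.0662] [55. 53. 49.]
box 21762 [[0.576 0.266 0.034]
 [0.611 0.38  0.224]]
```

View pics/w10.png

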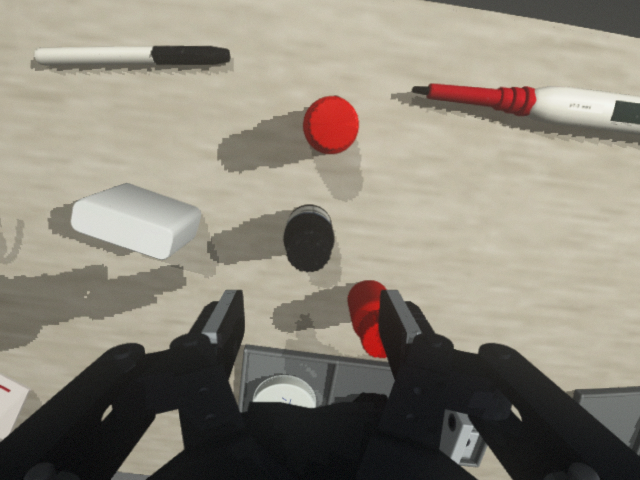

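Request:
{"fn": "step_arm", "kwargs": {
  "increments": [
    [0.054,0.0035,0.002,-0.01,0],
    [0.054,0,0,-0.03,0],
    [0.054,0,0,-0.03,0],
    [0.054,0,0,-0.02,0],
    [0.054,0,0,-0.01,0],
    [0.054,0,0,-0.005,0],
    [0.054,0,0,0,0],
    [0.054,0,0,0,0]
  ]
}}

```text
clock: 24.15
position: [0.5954, 0.2323, 0.0253]
ee_rot: [0.706, 0.041, -0.705, 0.04]
ft_force: [-0.3, -0.4, 0.2]
grip_width: 0.631
```

Request:
{"fn": "step_arm", "kwargs": {
  "increments": [
    [0.054,0,0,-0.003,0],
    [0.025,0,0,0,0],
    [0.025,0,0,0,0],
    [0.025,0,0,0,0],
    [0.025,0,0,0,0],
    [0.025,0,0,0,0],
    [0.025,0,0,0,0]
  ],
  "force": 35
}}

```text
clock: 24.73
position: [0.5955, 0.2321, 0.0222]
ee_rot: [0.706, 0.041, -0.705, 0.04]
ft_force: [-0.5, -1.1, 6.3]
grip_width: 0.403
```

Request:
{"fn": "step_arm", "kwargs": {
  "increments": [
    [0.025,0,0,0.005,0],
    [0.025,0,0,0.03,0],
    [0.025,0,0,0.04,0],
    [0.025,0,0,0.035,0],
    [0.025,0,0,0,0],
    [0.025,0,0,0,0]
  ]
}}

```text
clock: 25.23
position: [0.596, 0.2324, 0.1338]
ee_rot: [0.707, 0.041, -0.704, 0.04]
ft_force: [-0.0, 0.3, -0.4]
grip_width: 0.402
```

Run:
```python
from m import *
yaw()
c=camera("wrist"); W=cloud(c); save(c,"w11"); det(c,W,"bottle_mid")
b=camera("side"); save(b,"s11")
A=cv2.imread("pics/w11.png");B=cv2.imread("pics/s11.png")[200:380,200:425]
cv2.imwrite("pics/m11.png",np.hstack([cv2.resize(A,(400,300)),cv2.resize(B,(375,300))]))
```

```text
TCP [0.596  0.2324 0.1338] jaw -83.4 j7 -2.08 f [-0.   0.3 -0.4]
bottle_mid 0.9 circ 577.9 185.8 40.5 rect [578.7 184.6] med [0.607  0.2025 0.143 ] [156.  53.  46.]
bottle_mid 0.86 circ 672.8 225.9 14.4 rect [672.9 226.1] med [0.673  0.2261 0.0664] [190.  50.  42.]
bottle_mid 0.85 circ 596.6 231.7 14.8 rect [596.7 231.5] med [0.5986 0.232  0.1778] [40. 40. 38.]
```

View pics/m11.png

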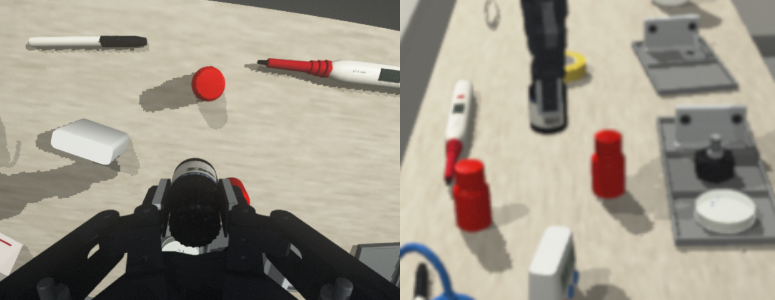

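Request:
{"fn": "step_arm", "kwargs": {
  "increments": [
    [0.025,-0.0152,-0.0273,0,0],
    [0.025,-0.0152,-0.0273,0,0],
    [0.025,-0.0152,-0.0273,0,0],
    [0.025,-0.0152,-0.0273,0,0],
    [0.025,-0.0152,-0.0273,0,0],
    [0.025,-0.0152,-0.0273,0,0],
    [0.025,-0.0152,-0.0273,0,0],
    [0.025,-0.0152,-0.0273,0,0],
    [0.025,-0.0152,-0.0273,0,0],
    [0.025,-0.0152,-0.0273,0,0],
    [0.025,-0.0152,-0.0273,0,0],
    [0.025,-0.0152,-0.0267,0,0]
  ]
}}

```text
clock: 26.38
position: [0.4106, -0.0964, 0.1301]
ee_rot: [-0.705, -0.041, 0.707, -0.04]
ft_force: [0.1, 0.7, -0.9]
grip_width: 0.402
```

Request:
{"fn": "step_arm", "kwargs": {
  "increments": [
    [0.025,0,0,0,0],
    [0.025,0,0,-0.03,0],
    [0.025,0,0,-0.03,0],
    [0.025,0,0,-0.02,0],
    [0.025,0,0,-0.015,0],
    [0.025,0,0,0,0],
    [0.025,0,0,0,0]
  ]
}}

```text
clock: 26.97
position: [0.4114, -0.0947, 0.0354]
ee_rot: [-0.705, -0.041, 0.707, -0.04]
ft_force: [-0.2, 0.0, 0.7]
grip_width: 0.404
```

Target TCP z ≈ 0.025.

Request:
{"fn": "step_arm", "kwargs": {
  "increments": [
    [0.025,0.002,0,-0.004,0],
    [0.025,0,0,-0.003,0],
    [0.025,0,0,-0.0015,0],
    [0.025,0,0,0,0],
    [0.025,0,0,0,0]
  ]
}}

```text
clock: 27.38
position: [0.4146, -0.0952, 0.028]
ee_rot: [0.706, 0.04, -0.706, 0.041]
ft_force: [0.6, -0.1, -0.6]
grip_width: 0.401
```

Request:
{"fn": "step_arm", "kwargs": {
  "increments": [
    [0.025,0,0,-0.002,0],
    [0.025,0,0,-0.0008,0],
    [0.025,0,0,0,0],
    [0.025,0,0,0,0]
  ]
}}

```text
clock: 27.72
position: [0.4146, -0.0952, 0.0251]
ee_rot: [0.706, 0.04, -0.706, 0.041]
ft_force: [0.4, 0.3, 2.4]
grip_width: 0.402
```

Request:
{"fn": "step_arm", "kwargs": {
  "increments": [
    [0.05,0,0,0,0],
    [0.05,0,0,0,0],
    [0.05,0,0,0,0],
    [0.05,0,0,0.01,0],
    [0.05,0,0,0.035,0],
    [0.05,0,0,0.04,0],
    [0.05,0,0,0.04,0],
    [0.05,0,0,0.04,0],
    [0.05,0.03,0,0.02,0],
    [0.05,0.04,0,0,0],
    [0.05,0.04,0,0,0],
    [0.05,0.03,0,0,0]
  ]
}}

```text
clock: 28.72
position: [0.557, -0.0953, 0.2113]
ee_rot: [0.707, 0.04, -0.705, 0.04]
ft_force: [-0.1, 0.6, -0.3]
grip_width: 0.588
```

Run:
```python
from m import *
yaw()
t={"tray_two":(.4182,-.135,6.9),"tray_three":(.4203,.1536,-2)}
def loc(k,x,y):
    X,Y,a=t[k]; a=np.radians(a); d=np.array([x-X,y-Y]); return (np.array([[np.cos(a),np.sin(a)],[-np.sin(a),np.cos(a)]])@d*1000).round(1)
for n in("top","side"):
    c=camera(n); W=cloud(c); save(c,n[0]+"12"); print(n)
    for q in("dish_mid","clamp_knob_mid","bottle_mid"): det(c,W,q)
    rect(W,"Lweb",.427,-.194,.06,.044,.058); rect(W,"Rweb",.417,.087,.055,.044,.058)
print(loc("tray_two",.4145,-.0952),loc("tray_two",.428,-.1945),loc("tray_three",.4157,.0868),loc("tray_three",.4215,.153),loc("tray_three",.4253,.2357))
A=cv2.imread("pics/t12.png")[220:330,220:430];B=cv2.imread("pics/s12.png")[160:360,300:460]
cv2.imwrite("pics/m12.png",np.hstack([cv2.resize(A,(458,240)),cv2.resize(B,(192,240))]))
```

```text
TCP [ 0.557  -0.0953  0.2113] jaw -83.5 j7 -1.45 f [-0.1  0.6 -0.3]
top
dish_mid 0.57 circ 423.4 234.6 28.8 rect [423.4 234.5] med [0.4233 0.2338 0.0189] [153. 156. 151.]
clamp_knob_mid 0.66 circ 420.5 152.1 5.6 rect [420.5 152.1] med [0.4205 0.153  0.05  ] [29. 30. 30.]
bottle_mid 0.75 circ 671.1 226.5 14.1 rect [670.7 226.4] med [0.6704 0.2263 0.0664] [105.  36.  33.]
bottle_mid 0.74 circ 535.3 172.9 13.9 rect [534.7 172.4] med [0.5348 0.1735 0.0664] [111.  25.  24.]
bottle_mid 0.41 circ 413.5 -92.5 12.8 rect [413.4 -88.6] med [ 0.411  -0.0888  0.0695] [14. 14. 15.]
Lweb 0 0 nan
Rweb 124 ((415.7107849121094, 86.61979675292969), (10.410515785217285, 79.9669418334961), 87.58274841308594) 0.05174078298172957
side
dish_mid 0.84 circ 425.2 235.5 31.2 rect [424.6 235.7] med [0.4263 0.2395 0.0189] [191. 193. 183.]
clamp_knob_mid 0.71 circ 422.3 153.6 6.3 rect [422.3 154.4] med [0.4221 0.1553 0.0479] [52. 52. 53.]
bottle_mid 0.96 circ 413.0 -93.1 16.7 rect [414.3 -93.8] med [ 0.4142 -0.0897  0.0704] [66. 65. 64.]
bottle_mid 0.87 circ 535.5 175.0 14.8 rect [536.1 175.3] med [0.5359 0.1785 0.067 ] [138.  38.  33.]
bottle_mid 0.56 circ 672.7 226.7 15.2 rect [672.2 228. ] med [0.6715 0.2304 0.0667] [138.  43.  38.]
Lweb 176 ((426.8052062988281, -192.6124267578125), (77.85777282714844, 15.68165111541748), 4.823030471801758) 0.05038578784176054
Rweb 281 ((416.8879089355469, 86.32664489746094), (16.55956268310547, 78.50481414794922), 87.45819854736328) 0.05065089868348294
[ 1.1 40. ] [  2.6 -60.2] [ -2.3 -66.9] [ 1.2 -0.6] [ 2.1 82.2]
  return _methods._mean(a, axis=axis, dtype=dtype,
  ret = ret.dtype.type(ret / rcount)
```

View pics/m12.png

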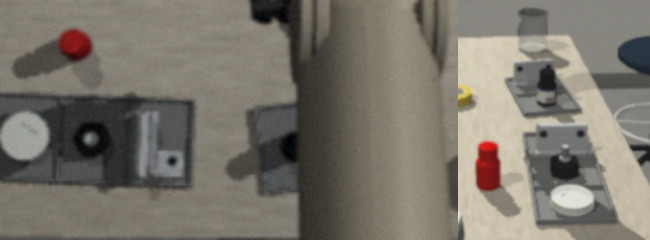

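```bash
python3 -c "
from workcell import ticket; print(ticket.hand_in())"
```

```text
the job is handed in; nothing more can be done
None
```

Both kits are made up, and the job was handed in at about 29 s on the robot's clock, with the gripper raised clear of everything. The hand-in gave no verdict.

- **Two-bay tray:** the left bracket's web is about 3 mm (x) and −60 mm (y) from the tray centre. The dark bottle is about 1 mm and +40 mm.
- **Three-bay tray:** the right bracket's web is about −2 mm and −67 mm from the tray centre. The knob is about 1 mm and −1 mm, and the dish about 2 mm and +82 mm.

All five are well inside the allowed ranges. The measured tops were 51–52 mm for both webs, 50 mm for the knob stud, about 19 mm for the dish and about 70 mm for the bottle. These are within about 1 mm of what each thing should read when flat on a 3 mm floor. The red look-alike bottles were not touched.

- **Left bracket, last check:** the arm hid it from the top camera, so the final check came from the side view only. The side view agreed to about 2 mm with the wrist view taken when I placed it.
- **Dish grip:** the gripper opening read 54 mm instead of 59 mm. The dish was level in the pictures and sits at the right height, so I left it.

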